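# Unhook the medicine caddy from the child-safe hook

### The arm

A 6-joint arm with a two-finger parallel gripper is mounted at the origin on the work surface. World frame = base frame: x ahead of the robot, y to its left, z up, the work surface at z = 0. Lengths are in m, angles in rad, forces in N, time in s.
With the tool pointing down it reaches from about 0.325 to 0.925 m from the base axis. Payload 3.1 kg.
Tool frame: the origin (TCP) lies midway between the tips of the shut fingers; the grasp point (between the pads) lies 19 mm behind it; z points along the fingers, y is the line along which they close (so a half turn about z gives the same grasp; the last joint's range is limited). The gripper opens to 85 mm and grips with 20 to 120 N. Pads are 22 mm wide; open, the fingers measure 114 mm over their backs; the gripper's body (76 mm by 85 mm) begins 54 mm behind the grasp point. The pads swing forward as they close: fully open they stand 13 mm farther back than shut.
Start: joints at [1.199, 0.217, 1.613, -0, 1.311, -0.112], TCP at [0.161, 0.604, 0.231] pointing down, gripper open.
Joint ranges: [-2.75, 2.75], [-0.78, 2.1], [0.31, 2.55], [-1.13, 4.27], [0.13, 2.63], [-2.58, 2.58]. Speed limits (rad/s): [2.79, 2.79, 3.14, 3.14, 3.14, 3.14].

### API

Orientations are given as a rotation vector (axis times angle).
In Python, from station import readout, eyes, job gives the robot as it stands.
- The arm moves only by the shell command python3 -m crank 'ROWS' [OPENING] [FORCE]. ROWS is a JSON object of lists of equal length, an entry for each row: "offset": the shift along the tool's x, y, z in m, a list of three; "spin": the turn about the tool's z in rad. A call has 1 to 12 rows; each row is the pose to reach, as a shift and turn from the pose commanded when the call began, along the tool's axes at that moment; what a row does not reach only later rows make up. A row lasts 1/12 s, in which the tool goes at most 41.7 mm and 7.16 degrees, less where a joint would pass 70% of its speed; a pose out of reach is approached as far as the arm can. A call with a gripper value outside its range is refused whole. OPENING is the finger opening in m, from 0 to 0.0854, set as the call begins (- or left out, the last holds). The fingers move at their own pace and stop on an object; FORCE is the grip in N (left out, the last holds). Time passes only in rows, so rows that repeat a pose let the fingers close. It gives the time, the measured TCP pose, the force, the opening and the grip force at its end, in the units of the state.
- readout.read_state(): the state, without advancing time (a new reading comes with each control period).
- eyes.get_image(name): name is "side" or "top" or "wrist"; returns a dict with "img" (400x640x3 uint8, red, green, blue), "range_z" (400x640 float32, m along the optical axis (not along the pixel's ray), 0 where there is no reading), "K" (3x3 intrinsics, pixels), "k1" (the pictures are not rectified: a ray, as slopes to the right and down, at radius r is drawn at 1 + k1 r^2 times it, then the intrinsics apply), "eye" and "attitude" of the camera in the world; the wrist camera has in their place "hand_eye" (4x4, takes a point from camera to tool coordinates, whose origin is the TCP and whose axes are the flange's). Camera axes: x right, y down, z forward; pixel columns grow to the right and rows downward; lengths in m; the calibration is good to about 2 mm. A picture is of the moment at which its call begins: read the wrist's pose just before it.
- job.sign_off(): hands the job in; it is judged then, once.
The state is a dict: "time_s": time; "joints": joint angles; "dq": joint speeds; "joint_efforts": joint torques, N m; "tcp_pos": TCP position; "eef_rot": TCP orientation; "contact_force": force on the tool from outside, world axes, zero at the start; "wrist_torque": the same for the moment, N m; "grip_width": finger opening in m; "grip_force": force on a finger pad.
Only numpy, scipy, OpenCV 4.12 (cv2) and the standard library are available. Lean on these libraries where they do the work, as an engineer would, in place of code of your own. Each camera call takes 0.05 s, during which the arm holds its last target. There are 200 camera calls.

### The job

Take the medicine caddy off the child-safe hook: with the caddy's own bar, press the hook's sprung keeper back until the bar clears the lip, and lift it out over the nose without forcing hook or keeper. Then set the caddy down gently, upright and flat on the floor of the wooden tray and let go. Leave the bottle, the cup and the orange where they are.

Things in the scene. Friction and masses are not known exactly. Their poses are not given: they have to be found in the camera images.
- stand: Child-safe hook stand, fixed. Origin: centre of the underside of its dark steel base, 130 x 100 x 14 mm; z up. The post (18 mm thick, at x = +46 mm) has a clamp, top 149 mm up, that holds a flat steel hook, 12 mm wide, in the plane y = 0, pointing to -x. All of the hook, keeper too, is clamped up to 5 mm off (unknown, along x) from its mid setting. Over 20 N from the caddy damages it.
- seat (a point): Point of the stand: top of the hook's level prong (14 mm deep), 20 mm ahead (-x) of the stand's origin, 143 mm above the desk; the caddy's bar rests on this prong. Axes as the stand's, x is back. In this frame, at mid setting, the hook's upright nose takes x -38 to -30 mm; the play of the unknown clamp setting, +-5 mm in x, is to be found by feel.
- lip (a point): Point of the stand: middle of the rear end of the hook's lip at mid setting (true one +-5 mm in x). The lip is 7 mm thick, reaches back from the nose's top over the seat to x = +2 mm from seat, underside 14 mm and top 21 mm above the seat. The bar lies under it, so it cannot go straight up: it catches on the lip.
- keeper_face (a point): Point of the stand: front face of the sprung keeper at rest, mid setting, 1 mm ahead of the lip's rear end, so the mouth is shut. The keeper (18 mm wide, top 21 mm above the seat) slides straight back, +x, and returns by itself. 2 N at first touch, then 0.4 N per mm. From 9 mm (5.6 N) the bar clears the lip; hard stop at 12 mm (6.8 N): a push felt above 7 N means the stop.
- spring_housing (a point): Point of the stand: middle of the top of the grey spring housing behind the keeper, at mid setting; 22 mm long in x, 18 mm wide, top 18 mm above the seat. Nothing of the stand is higher than 165 mm above the desk.
- caddy: Medicine caddy, 0.2 to 0.37 kg: clear bin 46 x 70 mm (x, y), 50 mm high, syringes inside below the rim. Origin: centre of its underside, z up. A rigid steel bail (two 6 mm uprights at y = +-31 mm) holds a bar along y. Hangs by the bar on the seat, origin 32 mm above the desk, axes parallel to the stand's, bar between nose and keeper, touching neither, with 6 mm of play up to the lip.
- caddy_bar (a point): Middle of the axis of the caddy's round bar, 8 mm thick, 115 mm above the caddy's origin. To come off: back against the keeper, then up until this point is 170 to 190 mm above the desk (higher, the bin's rim meets the prong from below), then forward over the nose; the bin is clear of the prong once the bar is 30 mm ahead of the nose.
- caddy_grip (a point): Centre of the caddy's grey grip block, 12 x 42 x 40 mm (x, y, z), 167 mm above the caddy's origin; axes as the caddy's. Two 6 mm legs at y = +-17 mm carry it from the bar; the lip stands in the opening between them (32 mm from bar axis to the block's underside).
- tray: Shallow wooden tray, fixed, 112 x 132 mm (x, y) outside, walls 4 mm thick and 16 mm high. Origin: centre of its underside; z up. Its floor is 4 mm above the desk.
- bottle: Amber medicine bottle with a white cap, 62 mm in diameter, 150 mm tall, standing; origin at the centre of its underside. Bystander.
- cup: Small clear dosing cup, 46 mm across the rim, 38 mm tall, standing; origin at the centre of its underside. Bystander.
- orange_center (a point): Centre of an orange, 68 mm in diameter, lying on the desk. Bystander.
Things that resemble listed ones, but are neither listed nor needed, are in the scene too. There is more than one size of the caddy; the job needs the smallest.

How it is judged:
By the outcome, as a careful person would: the job done as asked, in the order asked, and still so for the second after the job is handed in, with the robot touching nothing.
It also fails if it takes over 72 s, if anything falls off the work surface, if the arm or the gripper's body presses on something with over 40 N, if the wrist force passes 120 N, or if a joint passes its speed limit or range.

## Working session

There is one attempt and no reset: what is moved stays moved. The work goes in short steps, Python scripts to look and compute and a shell command to move; the robot and the scene stay as the last step left them, time stands still between calls to the robot, and variables do not carry over. Pictures are saved under pics/ and viewed, at most 10 in all, crops included, and the job is handed in when it is done.

```bash
mkdir -p pics; ls; cat > h.py <<'E'
import numpy as np, cv2
from station import readout, eyes, job
from scipy.spatial.transform import Rotation as R
def grab(n):
    s=readout.read_state(); d=eyes.get_image(n); return s,d
def cloud(d,s=None):
    """world point per pixel (400x640x3), nan where no depth"""
    K=np.array(d["K"]);k1=d["k1"]
    v,u=np.mgrid[0:400,0:640]
    pts=np.stack([u,v],-1).reshape(-1,1,2).astype(np.float64)
    n=cv2.undistortPoints(pts,K,np.array([k1,0,0,0,0.])).reshape(400,640,2)
    z=d["range_z"].astype(float); z=np.where(z>0,z,np.nan)
    c=np.dstack([n[...,0]*z,n[...,1]*z,z])
    if "eye" in d:
        A=np.array(d["attitude"]); A=A if A.shape==(3,3) else R.from_rotvec(A).as_matrix()
        return c@A.T+np.array(d["eye"])
    H=np.array(d["hand_eye"]); t=c@H[:3,:3].T+H[:3,3]
    return t@R.from_rotvec(s["eef_rot"]).as_matrix().T+np.array(s["tcp_pos"])
E
python3 - <<'E'
from h import *
for n in ("top","side"):
    s,d=grab(n); cv2.imwrite(f"pics/{n}0.png",d["img"][...,::-1])
    print(n,d.get("eye"),d.get("attitude"),d["k1"],d["K"])
    np.save(f"pics/{n}0.npy",cloud(d)); np.save(f"pics/{n}0i.npy",d["img"])
print({k:np.round(v,3).tolist() for k,v in s.items()})
E
```

```text
pics
top [ 0.41610376 -0.00237079  1.03799029] [-2.10814231  2.13737176 -0.19123501] 0.017263738105710923 [[365.2995843    0.         319.80638719]
 [  0.         365.2995843  197.05838278]
 [  0.           0.           1.        ]]
side [0.35644773 0.55667216 0.82374686] [-0.64208221  2.73727395 -1.02651864] -0.08035239332931483 [[432.58836413   0.         316.06598847]
 [  0.         432.58836413 200.05691276]
 [  0.           0.           1.        ]]
{'time_s': 0.05, 'joints': [1.199, 0.218, 1.615, 0.0, 1.311, -0.112], 'dq': [-0.0, -0.002, -0.002, 0.001, -0.003, 0.001], 'joint_efforts': [-0.0, -39.834, -30.519, -0.0, 0.005, -0.0], 'tcp_pos': [0.16, 0.603, 0.23], 'eef_rot': [-0.407, -3.115, 0.004], 'contact_force': [-0.83, 0.427, 0.219], 'wrist_torque': [0.007, -0.01, -0.001], 'grip_force': 0.0, 'grip_width': 0.086}
```

View pics/top0.png

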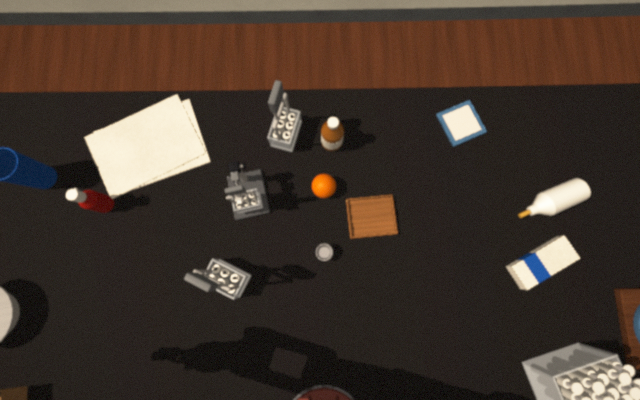

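View pics/side0.png

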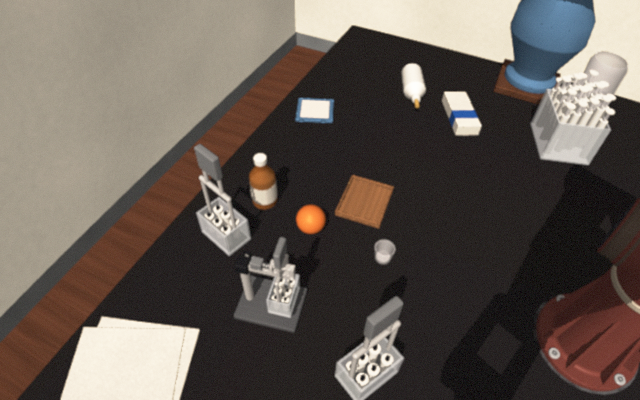

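The top view shows the stand with a hung caddy at (245,195). Two free-standing caddies, at (285,125) and (220,280), look bigger. The tray is at (372,216), the orange at (323,186), the bottle at (332,134) and the cup at (324,252). Candidates for the caddy, in side-view pixels, are (283,285), (222,215) and (370,350). Only (283,285) hangs on the hook stand and it is the smallest, so I take that one and will confirm it in a crop.

```bash
python3 - <<'E'
from h import *
ims=[]
for n,(u0,u1,v0,v1) in {"top":(200,300,150,230),"side":(220,320,225,335)}.items():
    P=np.load(f"pics/{n}0.npy"); I=np.load(f"pics/{n}0i.npy")
    c=I[v0:v1,u0:u1,::-1]; ims.append(cv2.resize(c,(390,400),interpolation=cv2.INTER_CUBIC))
    hsv=cv2.cvtColor(I,cv2.COLOR_RGB2HSV); z=P[...,2]
    # tray: brown, z<25mm
    m=((hsv[...,0]<16)&(hsv[...,1]>110)&(hsv[...,2]>70)&(z<.03)&(abs(P[...,1])<.6)&(P[...,0]<.65)&(P[...,0]>.2)).astype(np.uint8)
    k,l,st,_=cv2.connectedComponentsWithStats(m)
    for i in range(1,k):
        if st[i,4]>300:
            q=P[l==i]; print(n,"brown",st[i],cv2.minAreaRect(q[:,:2].astype(np.float32)),np.percentile(q[:,2],[5,50,95]).round(3))
    sub=np.zeros(z.shape,bool); sub[v0:v1,u0:u1]=1
    b=sub&(z>.009)&(z<.019); q=P[b]; print(n,"base",len(q),cv2.minAreaRect(q[:,:2].astype(np.float32)),np.median(q,0).round(3))
    for lo,hi in ((.125,.15),(.15,.17),(.17,.19),(.19,.225)):
        q=P[sub&(z>lo)&(z<hi)]
        if len(q)>3: print(n,lo,hi,len(q),cv2.minAreaRect(q[:,:2].astype(np.float32)),q.mean(0).round(3),"max z",q[:,2].max().round(3))
    for nm,(u,v) in ({"orange":(323,186),"bottlecap":(333,122),"cup":(324,252),"cadA":(275,95),"cadB":(200,284)} if n=="top" else {"orange":(311,219),"bottlecap":(260,159),"cup":(384,252),"cadA":(208,160),"cadB":(383,318)}).items():
        q=P[v-2:v+3,u-2:u+3].reshape(-1,3); print(n,nm,np.nanmedian(q,0).round(3))
cv2.imwrite("pics/crop.png",np.hstack(ims))
E
```

```text
top brown [ 345  194   53   45 2016] ((0.5528520941734314, -0.14446419477462769), (0.12002371996641159, 0.14031194150447845), 4.7330322265625) [-0.     0.004  0.016]
top base 736 ((0.6399472951889038, 0.1599767655134201), (0.14315584301948547, 0.22850406169891357), 24.43256950378418) [0.637 0.191 0.014]
top 0.125 0.15 215 ((0.6208711266517639, 0.1991325318813324), (0.06652645021677017, 0.1118822917342186), 88.77191162109375) [0.637 0.206 0.144] max z 0.15
top 0.15 0.17 190 ((0.613743007183075, 0.21417957544326782), (0.10181976854801178, 0.06230970844626427), 31.71656608581543) [0.61  0.205 0.159] max z 0.168
top 0.17 0.19 17 ((0.5860872268676758, 0.19693495333194733), (0.008907532319426537, 0.04096554219722748), 24.798416137695312) [0.587 0.194 0.186] max z 0.19
top 0.19 0.225 143 ((0.5901029706001282, 0.19888976216316223), (0.012193345464766026, 0.041334278881549835), 12.306599617004395) [0.589 0.197 0.213] max z 0.222
top orange [ 0.627 -0.008  0.067]
top bottlecap [ 0.778 -0.036  0.149]
top cup [ 0.452 -0.009  0.003]
top cadA [0.797 0.099 0.266]
top cadB [0.382 0.248 0.267]
side b
[... 399 characters left out ...]
37788486481), 0.24418364465236664) [0.63  0.216 0.141] max z 0.15
side 0.15 0.17 370 ((0.621483325958252, 0.20859700441360474), (0.05022483319044113, 0.1083141565322876), 86.71929931640625) [0.609 0.211 0.159] max z 0.17
side 0.17 0.19 46 ((0.5870360136032104, 0.2046162635087967), (0.038608744740486145, 0.008211037144064903), 88.24053955078125) [0.587 0.212 0.184] max z 0.19
side 0.19 0.225 246 ((0.5920627117156982, 0.20297253131866455), (0.012010084465146065, 0.042616236954927444), 11.615711212158203) [0.59  0.207 0.21 ] max z 0.22
side orange [0.627 0.012 0.059]
side bottlecap [ 0.776 -0.027  0.147]
side cup [ 0.454 -0.016  0.003]
side cadA [0.793 0.116 0.262]
side cadB [0.385 0.27  0.263]
```

View pics/crop.png

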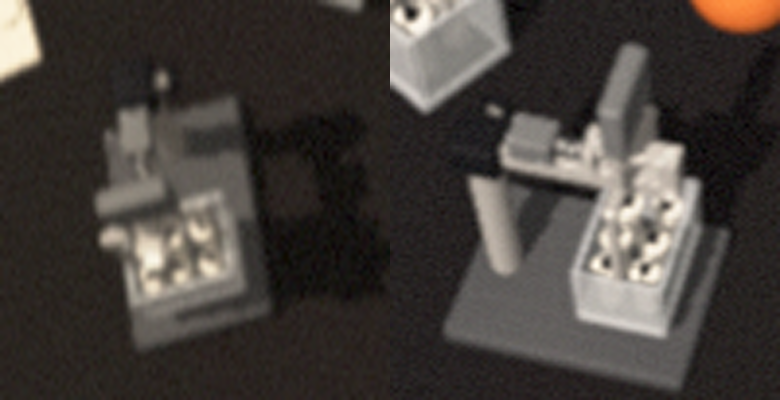

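The enlarged crop confirms the caddy hanging by its bar under the hook's lip, with the housing and post on the far (+x) side. Its grip top is at 0.22 m, while the other two are at 0.265 m, so this is the smallest. The grip is near (0.591, 0.200) at a yaw of about 12°. Next I rise and go above it.

```bash
python3 -m crank '{"offset":[[0,0,-0.04],[0,0,-0.08],[-0.035,-0.019,-0.09],[-0.07,-0.038,-0.1],[-0.105,-0.057,-0.1],[-0.14,-0.075,-0.1],[-0.175,-0.094,-0.1],[-0.21,-0.113,-0.1],[-0.245,-0.132,-0.1],[-0.28,-0.15,-0.1],[-0.315,-0.169,-0.1],[-0.35,-0.188,-0.1]],"spin":[0,0,0,0.12,0.24,0.36,0.48,0.6,0.72,0.84,0.96,1.08]}' 0.085 40
python3 - <<'E'
from h import *
s=readout.read_state(); M=R.from_rotvec(s["eef_rot"]).as_matrix()
print(s["tcp_pos"],np.degrees(np.arctan2(M[1,:2],M[0,:2])),M[:,2], (M.T@(np.array([.591,.200,.32])-s["tcp_pos"])).round(3))
E
```

```text
time_s: 1.1
tcp_pos: [0.4513, 0.3307, 0.3308]
eef_rot: [-1.958, -2.457, 0.001]
contact_force: [0.3, 0.8, -0.6]
grip_width: 0.0852
grip_force: 0.0
[0.45128658 0.33073455 0.33077599] [102.8999723   12.89996662] [-7.38365450e-04 -2.98349196e-04 -9.99999683e-01] [-0.159  0.107  0.011]
```

```bash
python3 -m crank '{"offset":[[-0.032,0.021,0],[-0.064,0.043,0],[-0.096,0.064,0],[-0.128,0.086,0],[-0.159,0.107,0],[-0.159,0.107,0],[-0.159,0.107,0]],"spin":[0,0,0.012,0.012,0.012,0.012,0.012]}'
python3 - <<'E'
from h import *
s,d=grab("wrist"); cv2.imwrite("pics/w1.png",d["img"][...,::-1]); P=cloud(d,s); np.save("pics/w1.npy",P);np.save("pics/w1i.npy",d["img"])
print(s["tcp_pos"],np.array(d["hand_eye"]).round(3))
z=P[...,2]
near=np.hypot(P[...,0]-.6,P[...,1]-.2)<.1
for nm,lo,hi in (("grip",.205,.235),("base",.010,.018)):
    m=(near&(z>lo)&(z<hi)).astype(np.uint8); k,l,st,_=cv2.connectedComponentsWithStats(m)
    i=1+np.argmax(st[1:,4]); q=P[l==i]; print(nm,st[i],cv2.minAreaRect(q[:,:2].astype(np.float32)),q.mean(0).round(4),np.percentile(q[:,2],[5,50,95]).round(4))
E
```

```text
time_s: 1.68
tcp_pos: [0.5918, 0.2003, 0.33]
eef_rot: [-1.969, -2.446, 0.003]
contact_force: [-0.4, 0.0, -0.3]
grip_width: 0.085
grip_force: 0.0
[0.59180875 0.20034965 0.32999979] [[ 0.    -0.964 -0.265  0.068]
 [ 1.     0.001 -0.    -0.   ]
 [ 0.    -0.265  0.964 -0.143]
 [ 0.     0.     0.     1.   ]]
grip [317 167  14  51 700] ((0.5926330089569092, 0.201713427901268), (0.010965414345264435, 0.041112713515758514), 12.386146545410156) [0.5923 0.203  0.2183] [0.2163 0.2187 0.22  ]
base [ 298  121   92   50 2629] ((0.6171718239784241, 0.22462211549282074), (0.13034896552562714, 0.06971833854913712), 12.402271270751953) [0.6228 0.2357 0.0141] [0.0124 0.0141 0.0156]
```

View pics/w1.png

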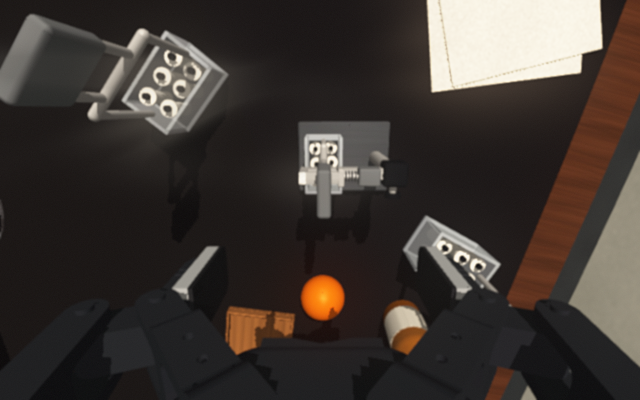

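The wrist view shows the grip block at (323,195), the housing and post to its right (+x), and the base plate behind. All of it sits at 12.4° with nothing near the fingers. The grip centre is (0.5926, 0.202), and its top at 0.2187 matches the expected 0.219. I descend and close across the 12 mm thickness.

```bash
python3 -m crank '{"offset":[[0.001,0.001,0.03],[0.001,0.001,0.06],[0.001,0.001,0.085],[0.001,0.001,0.105],[0.001,0.001,0.12],[0.001,0.001,0.135],[0.001,0.001,0.145],[0.001,0.001,0.151],[0.001,0.001,0.151],[0.001,0.001,0.151]],"spin":[0,0,0,0,0,0,0,0,0,0]}'
python3 - <<'E'
from h import *
s=readout.read_state(); print(s["contact_force"],s["wrist_torque"],s["tcp_pos"])
E
python3 -m crank '{"offset":[[0,0,0],[0,0,0],[0,0,0],[0,0,0],[0,0,0],[0,0,0],[0,0,0],[0,0,0],[0,0,0],[0,0,0]],"spin":[0,0,0,0,0,0,0,0,0,0]}' 0.0 40
```

```text
time_s: 2.57
tcp_pos: [0.5916, 0.204, 0.1807]
eef_rot: [1.964, 2.452, 0.0]
contact_force: [-0.8, -0.7, 0.1]
grip_width: 0.0849
grip_force: 0.0
[-0.81444696 -0.69439637  0.08894984] [-0.01698106  0.02451941  0.00156091] [0.59164095 0.20395718 0.18070782]
time_s: 3.4
tcp_pos: [0.5922, 0.2034, 0.1806]
eef_rot: [1.965, 2.45, 0.001]
contact_force: [0.4, 0.0, 0.0]
grip_width: 0.0115
grip_force: 43.4
```

```bash
python3 -m crank '{"offset":[[0,0,-0.001],[0,0,-0.002],[0,0,-0.003],[0,0,-0.003],[0,0,-0.003],[0,0,-0.003]],"spin":[0,0,0,0,0,0]}' - 60
python3 - <<'E'
from h import *
s=readout.read_state(); M=R.from_rotvec(s["eef_rot"]).as_matrix();print(s["contact_force"],M.T@s["contact_force"],s["wrist_torque"],s["tcp_pos"],M[:,1])
s=readout.read_state(); print(s["contact_force"])
E
```

```text
time_s: 3.9
tcp_pos: [0.5915, 0.2033, 0.1829]
eef_rot: [-1.965, -2.45, 0.001]
contact_force: [-0.3, -0.4, -3.6]
grip_width: 0.0117
grip_force: 59.9
[-0.27813603 -0.40445587 -3.59007368] [-0.33438473 -0.3562025   3.59038715] [-0.00577609 -0.0102157   0.01779716] [0.59148402 0.20328919 0.1828874 ] [ 9.76111662e-01  2.17267685e-01 -8.81460418e-04]
[-0.27813603 -0.40445587 -3.59007368]
```

The caddy weighs about 3.6 N (0.36 kg), so it is off the prong and within the play. Now I push back in small steps and read the force each time.

```bash
cat > st.py <<'E'
from h import *
s=readout.read_state(); M=R.from_rotvec(s["eef_rot"]).as_matrix()
print("tool F",(M.T@s["contact_force"]).round(2),"tq",(M.T@s["wrist_torque"]).round(3),"s",(np.array(s["tcp_pos"])@M[:,1]).round(4),"z",s["tcp_pos"][2])
E
python3 st.py
python3 -m crank '{"offset":[[0,0.001,0],[0,0.002,0],[0,0.003,0],[0,0.003,0],[0,0.003,0]],"spin":[0,0,0,0,0]}' >/dev/null; python3 st.py
python3 -m crank '{"offset":[[0,0.001,0],[0,0.002,0],[0,0.002,0],[0,0.002,0]],"spin":[0,0,0,0]}' >/dev/null; python3 st.py
python3 -m crank '{"offset":[[0,0.001,0],[0,0.002,0],[0,0.002,0],[0,0.002,0]],"spin":[0,0,0,0]}'>/dev/null ; python3 st.py
python3 -m crank '{"offset":[[0,0.001,0],[0,0.002,0],[0,0.002,0],[0,0.002,0]],"spin":[0,0,0,0]}' >/dev/null; python3 st.py
```

```text
tool F [-0.33 -0.36  3.59] tq [-0.009 -0.008 -0.018] s 0.6214 z 0.1828874042018028
tool F [ 0.68 -0.31  2.44] tq [-0.014  0.006 -0.052] s 0.625 z 0.1833125930823627
tool F [-0.26 -0.41  1.21] tq [-0.05   0.003 -0.025] s 0.6269 z 0.18330547830216276
tool F [0.45 0.37 2.68] tq [-0.029 -0.039 -0.005] s 0.6289 z 0.1833142521201473
tool F [ 0.03 -0.35  1.77] tq [-0.004  0.014 -0.051] s 0.6309 z 0.18333011250131254
```

```bash

python3 -m crank '{"offset":[[0,0.001,0],[0,0.002,0],[0,0.002,0],[0,0.002,0]],"spin":[0,0,0,0]}' >/dev/null; python3 st.py
python3 -m crank '{"offset":[[0,0.001,0],[0,0.002,0],[0,0.002,0],[0,0.002,0]],"spin":[0,0,0,0]}' >/dev/null; python3 st.py
```

```text
tool F [0.53 0.47 1.88] tq [ 0.14  -0.002 -0.002] s 0.6326 z 0.18322557949655283
tool F [ 0.56 -2.49  1.34] tq [0.56  0.02  0.015] s 0.6342 z 0.1831819097625891
```

Contact with the keeper is at s ≈ 0.633, reading about 2.5 N. I carry on to about 10.5 mm of press.

```bash

python3 -m crank '{"offset":[[0,0.001,0],[0,0.002,0],[0,0.003,0],[0,0.003,0],[0,0.003,0]],"spin":[0,0,0,0,0]}' >/dev/null; python3 st.py
python3 -m crank '{"offset":[[0,0.001,0],[0,0.002,0],[0,0.002,0],[0,0.002,0]],"spin":[0,0,0,0]}' >/dev/null; python3 st.py
python3 -m crank '{"offset":[[0,0.001,0],[0,0.002,0],[0,0.002,0],[0,0.002,0]],"spin":[0,0,0,0]}' >/dev/null; python3 st.py
python3 -m crank '{"offset":[[0,0,0],[0,0,0]],"spin":[0,0]}' >/dev/null; python3 st.py
```

```text
tool F [ 0.34 -3.8   0.71] tq [ 0.803 -0.007 -0.034] s 0.6374 z 0.18320354231732155
tool F [-0.4  -5.09  0.18] tq [0.952 0.019 0.038] s 0.6395 z 0.18318085888543206
tool F [ 0.47 -6.11  0.47] tq [1.132 0.005 0.047] s 0.6412 z 0.18318383973724042
tool F [-0.43 -4.2   0.16] tq [ 1.069 -0.035  0.045] s 0.6412 z 0.18318706545747382
```

```bash

for i in 1; do python3 -m crank '{"offset":[[0,0.001,0],[0,0.001,0],[0,0.001,0]],"spin":[0,0,0]}' >/dev/null; python3 st.py; done
python3 -m crank '{"offset":[[0,0,0]],"spin":[0]}' >/dev/null; python3 st.py
python3 -m crank '{"offset":[[0,0,0]],"spin":[0]}' >/dev/null; python3 st.py
python3 -m crank '{"offset":[[0,0,0]],"spin":[0]}' >/dev/null; python3 st.py
python3 - <<'E'
from h import *
s,d=grab("side"); cv2.imwrite("pics/s2.png",cv2.resize(d["img"][220:340,210:330,::-1],(600,600),interpolation=cv2.INTER_CUBIC))
E
```

```text
tool F [ 0.05 -6.06 -0.08] tq [1.168 0.005 0.003] s 0.642 z 0.18316113667956097
tool F [-0.17 -5.82 -0.49] tq [ 1.166 -0.031 -0.03 ] s 0.642 z 0.18318752077961334
tool F [-0.17 -6.   -0.38] tq [ 1.088 -0.044  0.012] s 0.642 z 0.1831755762173473
tool F [-0.45 -5.3  -0.59] tq [ 1.114 -0.071 -0.019] s 0.642 z 0.1831758893602249
```

View pics/s2.png

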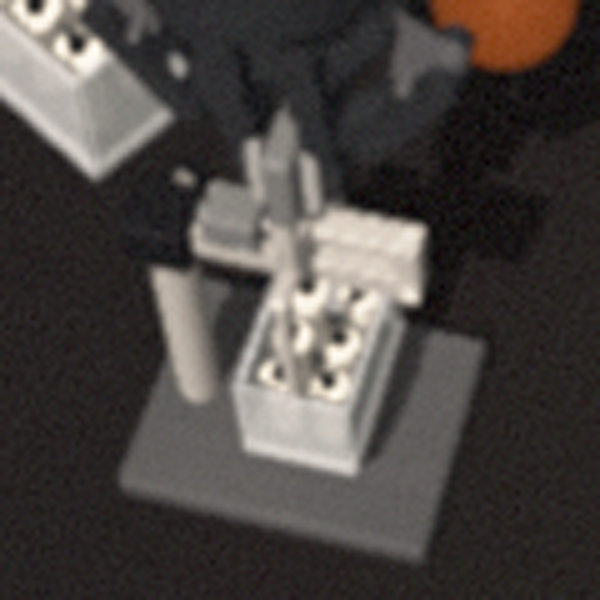

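The side crop shows the bar pressed back against the keeper. The bin is upright and hanging between prong and base. The push is steady at about 5.8 N (≈9.5 mm). I add 1 mm, then lift in steps, watching for a catch.

```bash

python3 -m crank '{"offset":[[0,0.001,0],[0,0.001,0],[0,0.001,0]],"spin":[0,0,0]}' >/dev/null; python3 st.py
python3 -m crank '{"offset":[[0,0,-0.001],[0,0,-0.002],[0,0,-0.002]],"spin":[0,0,0]}' >/dev/null; python3 st.py
python3 -m crank '{"offset":[[0,0,-0.001],[0,0,-0.002],[0,0,-0.002]],"spin":[0,0,0]}' >/dev/null; python3 st.py
```

```text
tool F [ 0.26 -5.14 -0.63] tq [1.218 0.006 0.044] s 0.6428 z 0.18317499103161922
tool F [-1.07 -6.57  3.71] tq [ 1.131 -0.046  0.017] s 0.641 z 0.18328961218253076
tool F [ 0.04 -5.68  4.95] tq [ 1.117 -0.015  0.036] s 0.6405 z 0.1846031955006419
```

```bash
cat > st.py <<'E'
from h import *
s=readout.read_state(); M=R.from_rotvec(s["eef_rot"]).as_matrix(); p=np.array(s["tcp_pos"]); a=np.radians(12.4)
print("F",(M.T@s["contact_force"]).round(2),"tq",(M.T@s["wrist_torque"]).round(3),"s,t,z",(p@[np.cos(a),np.sin(a),0]).round(4),(p@[-np.sin(a),np.cos(a),0]).round(4),p[2].round(4),"tilt",M[2,:2].round(4),"w",round(s["grip_width"],4))
E
python3 -m crank '{"offset":[[0,0,0],[0,0,0]],"spin":[0,0]}' >/dev/null; python3 st.py
python3 -m crank '{"offset":[[0,0,0]],"spin":[0]}' >/dev/null; python3 st.py
```

```text
F [ 0.57 -4.92  4.95] tq [1.129 0.023 0.006] s,t,z 0.6415 0.0716 0.1846 tilt [ 0.     -0.0059] w 0.0111
F [ 0.46 -4.78  5.  ] tq [ 1.127 -0.027  0.023] s,t,z 0.6415 0.0716 0.1846 tilt [ 0.     -0.0059] w 0.0116
```

```bash

python3 -m crank '{"offset":[[0,0.001,0],[0,0.0015,0],[0,0.0015,0],[0,0.0015,0]],"spin":[0,0,0,0]}' >/dev/null; python3 st.py
python3 -m crank '{"offset":[[0,0,0]],"spin":[0]}' >/dev/null; python3 st.py
python3 -m crank '{"offset":[[0,0,0]],"spin":[0]}' >/dev/null; python3 st.py
python3 -m crank '{"offset":[[0,0,0]],"spin":[0]}' >/dev/null; python3 st.py
```

```text
F [-0.24 -6.2   5.78] tq [ 1.165 -0.057 -0.025] s,t,z 0.6428 0.0716 0.1846 tilt [-0.     -0.0065] w 0.0113
F [ 0.24 -5.01  4.62] tq [ 1.199 -0.038  0.058] s,t,z 0.6428 0.0716 0.1846 tilt [-0.     -0.0066] w 0.0113
F [-0.77 -5.5   5.13] tq [ 1.176e+00 -4.000e-03 -1.000e-03] s,t,z 0.6428 0.0716 0.1846 tilt [-0.     -0.0065] w 0.0114
F [ 0.08 -6.28  3.84] tq [ 1.231 -0.044  0.029] s,t,z 0.6428 0.0716 0.1846 tilt [-0.     -0.0064] w 0.0114
```

```bash

python3 -m crank '{"offset":[[0,0.001,0],[0,0.001,0],[0,0.001,0]],"spin":[0,0,0]}' >/dev/null; python3 st.py
python3 -m crank '{"offset":[[0,0,-0.001],[0,0,-0.002],[0,0,-0.002]],"spin":[0,0,0]}' >/dev/null; python3 st.py
python3 -m crank '{"offset":[[0,0,0],[0,0,0]],"spin":[0,0]}' >/dev/null; python3 st.py
```

```text
F [-0.32 -6.19  4.34] tq [ 1.302 -0.012  0.022] s,t,z 0.6437 0.0716 0.1846 tilt [-0.     -0.0068] w 0.0113
F [-0.19 -5.93  6.39] tq [ 1.2   -0.01  -0.005] s,t,z 0.6433 0.0716 0.1861 tilt [ 0.     -0.0077] w 0.0114
F [ 0.23 -5.55  6.99] tq [ 1.261  0.01  -0.071] s,t,z 0.6433 0.0716 0.1861 tilt [ 0.     -0.0077] w 0.0115
```

```bash

python3 -m crank '{"offset":[[0,0.0008,-0.001],[0,0.0008,-0.0015],[0,0.0008,-0.0015]],"spin":[0,0,0]}' >/dev/null; python3 st.py
python3 -m crank '{"offset":[[0,0,0]],"spin":[0]}' >/dev/null; python3 st.py
python3 -m crank '{"offset":[[0,0,0]],"spin":[0]}' >/dev/null; python3 st.py
```

```text
F [-0.36 -5.58  6.01] tq [1.31  0.068 0.035] s,t,z 0.6439 0.0716 0.1874 tilt [ 0.     -0.0083] w 0.0113
F [ 0.18 -5.91  5.22] tq [1.249e+00 1.000e-03 6.800e-02] s,t,z 0.6439 0.0717 0.1874 tilt [ 0.     -0.0082] w 0.0115
F [-0.52 -6.69  6.7 ] tq [1.314 0.019 0.031] s,t,z 0.6439 0.0717 0.1874 tilt [ 0.0001 -0.0083] w 0.0111
```

The vertical force has plateaued at about 6 N (weight plus keeper friction) with the bar passing the lip's underside height. I continue up.

```bash

python3 -m crank '{"offset":[[0,0.0003,-0.001],[0,0.0003,-0.002],[0,0.0003,-0.002]],"spin":[0,0,0]}' >/dev/null; python3 st.py
python3 -m crank '{"offset":[[0,0.0003,-0.001],[0,0.0003,-0.002],[0,0.0003,-0.002]],"spin":[0,0,0]}' >/dev/null; python3 st.py
```

```text
F [-0.2  -5.79  6.06] tq [ 1.357 -0.01   0.074] s,t,z 0.6442 0.0716 0.1893 tilt [ 0.0001 -0.0084] w 0.011
F [ 0.13 -6.67  6.78] tq [ 1.331 -0.012 -0.004] s,t,z 0.6445 0.0717 0.1913 tilt [ 0.0001 -0.0086] w 0.0114
```

```bash

python3 -m crank '{"offset":[[0,0,-0.0015],[0,0,-0.003],[0,0,-0.0045],[0,0,-0.006]],"spin":[0,0,0,0]}' >/dev/null; python3 st.py
python3 -m crank '{"offset":[[0,0,-0.0015],[0,0,-0.003],[0,0,-0.0045],[0,0,-0.006]],"spin":[0,0,0,0]}' >/dev/null; python3 st.py
```

```text
F [-0.46 -6.05  7.02] tq [ 1.37  -0.004  0.011] s,t,z 0.6443 0.0717 0.197 tilt [ 0.0001 -0.009 ] w 0.0111
F [ 0.15 -0.18  2.61] tq [-0.027 -0.044 -0.031] s,t,z 0.6495 0.0715 0.2075 tilt [0.    0.005] w 0.0114
```

The bar has popped clear over the lip: the push force is gone and only the weight of about 2.6 N remains. I raise the bar to about 180 mm and bring it forward over the nose.

```bash

python3 -m crank '{"offset":[[0,0,-0.003],[0,0,-0.006],[0,0,-0.006],[0,-0.005,-0.006],[0,-0.015,-0.006],[0,-0.025,-0.006],[0,-0.035,-0.006],[0,-0.045,-0.006],[0,-0.055,-0.006],[0,-0.055,-0.006]],"spin":[0,0,0,0,0,0,0,0,0,0]}' >/dev/null; python3 st.py
python3 -m crank '{"offset":[[0,-0.015,0],[0,-0.03,0],[0,-0.043,0],[0,-0.043,0],[0,-0.043,0]],"spin":[0,0,0,0,0]}' >/dev/null; python3 st.py
```

```text
F [-0.03  0.52  3.4 ] tq [ 0.049  0.02  -0.006] s,t,z 0.5901 0.0716 0.2125 tilt [ 0.0001 -0.0023] w 0.0118
F [ 0.39 -0.07  2.94] tq [-0.07   0.025  0.001] s,t,z 0.5497 0.0714 0.2131 tilt [-0.      0.0015] w 0.0115
```

```bash

python3 -m crank '{"offset":[[0,0,-0.01],[0,0,-0.025],[0,0,-0.04],[0,0,-0.055],[0,0,-0.06],[0,0,-0.06]],"spin":[0,0,0,0,0,0]}' >/dev/null; python3 st.py
python3 - <<'E'
from h import *
P=np.load("pics/top0.npy");I=np.load("pics/top0i.npy"); hsv=cv2.cvtColor(I,cv2.COLOR_RGB2HSV)
near=(abs(P[...,0]-.554)<.1)&(abs(P[...,1]+.146)<.1)
m=(near&(hsv[...,0]<16)&(hsv[...,1]>110)&(hsv[...,2]>70)).astype(np.uint8)
c=max(cv2.findContours(m,0,2)[0],key=cv2.contourArea)
A=R.from_rotvec([-2.10814231,2.13737176,-0.19123501]).as_matrix();e=np.array([0.41610376,-0.00237079,1.03799029]);K=np.array([[365.2995843,0,319.80638719],[0,365.2995843,197.05838278],[0,0,1]])
n=cv2.undistortPoints(c.astype(float),K,np.array([.017263738,0,0,0,0])).reshape(-1,2)
r=np.c_[n,np.ones(len(n))]@A.T; q=e+r*((.012-e[2])/r[:,2:])
ctr,sz,an=cv2.minAreaRect(q[:,:2].astype(np.float32)); print(ctr,sz,an)
s=readout.read_state();M=R.from_rotvec(s["eef_rot"]).as_matrix()
print("delta tool",(M.T@(np.array([*ctr,s["tcp_pos"][2]])-s["tcp_pos"])).round(4),s["tcp_pos"])
E
```

```text
F [0.4  0.46 2.18] tq [-0.011 -0.01   0.048] s,t,z 0.5519 0.0713 0.2759 tilt [-0.     0.006] w 0.0113
(0.5514359474182129, -0.14255297183990479) (0.11879212409257889, 0.13809195160865784) 4.768526077270508
delta tool [-3.288e-01 -4.480e-02 -3.000e-04] [0.52372138 0.1881407  0.27586357]
```

```bash

python3 -m crank '{"offset":[[-0.015,-0.002,0],[-0.045,-0.006,0],[-0.08,-0.01,0],[-0.115,-0.015,0],[-0.15,-0.02,0],[-0.185,-0.025,0],[-0.22,-0.029,0],[-0.255,-0.034,0],[-0.29,-0.038,0],[-0.315,-0.041,0],[-0.331,-0.0435,0],[-0.331,-0.0435,0]],"spin":[0,0.01,0.02,0.04,0.06,0.08,0.09,0.1,0.11,0.12,0.13,0.13]}' >/dev/null; python3 st.py
python3 -m crank '{"offset":[[0,0,0],[0,0,0],[0,0,0]],"spin":[0,0,0]}'
python3 - <<'E'
from h import *
s,d=grab("side"); cv2.imwrite("pics/s3.png",cv2.resize(d["img"][60:310,180:500,::-1],(768,600)))
P=cloud(d); I=d["img"]
M=R.from_rotvec(s["eef_rot"]).as_matrix(); print(np.degrees(np.arctan2(M[1,1],M[0,1])))
# visible tray rim and caddy bin bottom
near=(abs(P[...,0]-.553)<.07)&(abs(P[...,1]+.144)<.07)
q=P[near&(P[...,2]>.06)&(P[...,2]<.16)]; print(len(q),np.percentile(q,[1,50,99],axis=0).round(3))
E
```

```text
F [-0.54  0.46  2.44] tq [-0.049 -0.179  0.015] s,t,z 0.5059 -0.2635 0.2716 tilt [-0.0017 -0.0015] w 0.0109
time_s: 14.62
tcp_pos: [0.5507, -0.1437, 0.2722]
eef_rot: [-2.118, -2.318, -0.0]
contact_force: [0.5, 1.2, -3.4]
grip_width: 0.0113
grip_force: 60.0
5.16655820060686
387 [[ 0.526 -0.176  0.121]
 [ 0.546 -0.109  0.144]
 [ 0.574 -0.105  0.16 ]]
```

View pics/s3.png

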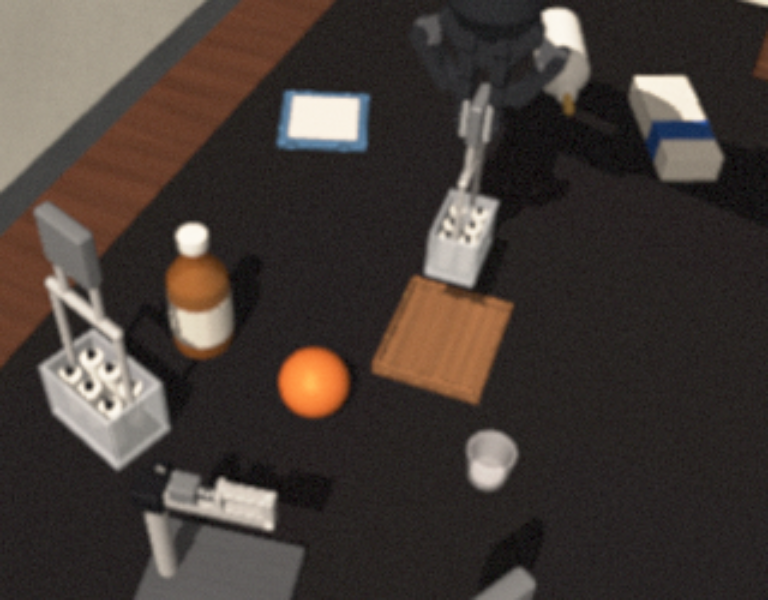

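The side crop shows the caddy upright at (462,235), held above the tray at (443,340). The bottle, orange and cup are untouched. The bin bottom is about 0.124, so it needs to go down about 0.120. I lower most of the way, then creep.

```bash

python3 -m crank '{"offset":[[0.001,0.002,0.01],[0.001,0.002,0.03],[0.001,0.002,0.05],[0.001,0.002,0.07],[0.001,0.002,0.085],[0.001,0.002,0.097],[0.001,0.002,0.105],[0.001,0.002,0.11],[0.001,0.002,0.11],[0.001,0.002,0.11]],"spin":[0,0,0,0,0,0,0,0,0,0]}'; python3 st.py
python3 -m crank '{"offset":[[0,0,0.001],[0,0,0.002],[0,0,0.003],[0,0,0.003]],"spin":[0,0,0,0]}' >/dev/null; python3 st.py
```

```text
time_s: 15.5
tcp_pos: [0.5533, -0.1437, 0.1633]
eef_rot: [2.12, 2.318, 0.0]
contact_force: [0.1, -0.1, -2.1]
grip_width: 0.0112
grip_force: 59.9
F [-0.08  0.08  2.09] tq [-0.005 -0.026 -0.034] s,t,z 0.5095 -0.2592 0.1633 tilt [-0.0004  0.0008] w 0.0112
F [-0.06  0.5   2.54] tq [ 0.042  0.001 -0.022] s,t,z 0.5092 -0.2592 0.1602 tilt [-0.0003  0.0006] w 0.0112
```

```bash

python3 -m crank '{"offset":[[0,0,0.001],[0,0,0.002],[0,0,0.003],[0,0,0.004],[0,0,0.005],[0,0,0.005]],"spin":[0,0,0,0,0,0]}' >/dev/null; python3 st.py
python3 -m crank '{"offset":[[0,0,0.001],[0,0,0.001],[0,0,0.001]],"spin":[0,0,0]}' >/dev/null; python3 st.py
python3 -m crank '{"offset":[[0,0,0.001],[0,0,0.001],[0,0,0.001]],"spin":[0,0,0]}' >/dev/null; python3 st.py
```

```text
F [ 0.03 -0.74  2.37] tq [0.008 0.035 0.015] s,t,z 0.5088 -0.2589 0.1544 tilt [ 0.0003 -0.0006] w 0.0113
F [ 0.13 -0.33  2.34] tq [ 0.02  -0.012 -0.001] s,t,z 0.509 -0.259 0.1537 tilt [ 0.     -0.0001] w 0.0114
F [ 0.78 -0.04  1.36] tq [-0.057  0.043  0.004] s,t,z 0.5093 -0.2591 0.1531 tilt [-0.0002  0.0007] w 0.0116
```

```bash

python3 -m crank '{"offset":[[0,0,0.0005],[0,0,0.001],[0,0,0.001]],"spin":[0,0,0]}' >/dev/null; python3 st.py
python3 -m crank '{"offset":[[0,0,0.0005],[0,0,0.0005],[0,0,0.0005]],"spin":[0,0,0]}' >/dev/null; python3 st.py
python3 -m crank '{"offset":[[0,0,0]],"spin":[0]}' >/dev/null; python3 st.py
```

```text
F [ 1.14 -1.87 -5.16] tq [0.41  0.263 0.03 ] s,t,z 0.5096 -0.2592 0.1531 tilt [-0.0003  0.001 ] w 0.0113
F [ 1.53 -1.6  -7.38] tq [0.564 0.296 0.058] s,t,z 0.5096 -0.2592 0.1531 tilt [-0.0003  0.0012] w 0.0112
F [ 2.44 -1.84 -6.78] tq [0.569 0.312 0.075] s,t,z 0.5096 -0.2592 0.1531 tilt [-0.0003  0.0012] w 0.0113
```

It landed at z = 0.153, against 0.1526 expected. I relieve the pressure slightly, then open the fingers.

```bash

python3 -m crank '{"offset":[[0,0,-0.0005],[0,0,-0.001],[0,0,-0.001]],"spin":[0,0,0]}' >/dev/null; python3 st.py
python3 -m crank '{"offset":[[0,0,0],[0,0,0],[0,0,0]],"spin":[0,0,0]}' - 20 >/dev/null; python3 st.py
python3 -m crank '{"offset":[[0,0,0],[0,0,0],[0,0,0],[0,0,0],[0,0,0],[0,0,0],[0,0,0],[0,0,0]],"spin":[0,0,0,0,0,0,0,0]}' 0.06 20 >/dev/null; python3 st.py
python3 - <<'E'
from h import *
s,d=grab("side"); cv2.imwrite("pics/s4.png",cv2.resize(d["img"][80:280,250:500,::-1],(750,600)))
E
```

```text
F [ 0.73 -1.42 -6.2 ] tq [0.347 0.279 0.009] s,t,z 0.5095 -0.2592 0.1531 tilt [-0.0003  0.0011] w 0.0111
F [ 1.81 -1.34 -6.07] tq [0.34  0.303 0.058] s,t,z 0.5095 -0.2592 0.1531 tilt [-0.0003  0.001 ] w 0.0113
F [ 0.01  0.49 -0.46] tq [0.01  0.006 0.02 ] s,t,z 0.509 -0.2591 0.1522 tilt [-0. -0.] w 0.0601
```

View pics/s4.png

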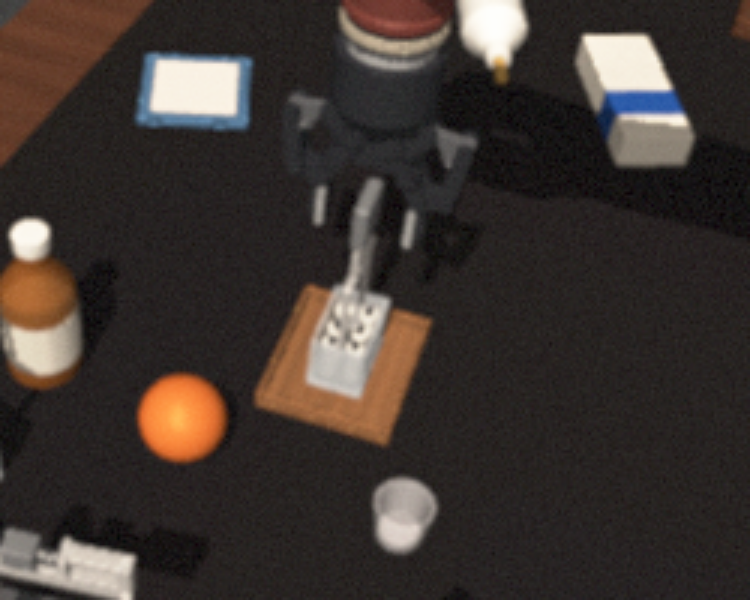

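The crop shows the caddy standing upright inside the tray at (350,340) with the fingers clear on both sides. I raise straight up and check.

```bash

python3 -m crank '{"offset":[[0,0,-0.005],[0,0,-0.02],[0,0,-0.04],[0,0,-0.065],[0,0,-0.09],[0,0,-0.115],[0,0,-0.14],[0,0,-0.15],[0,0,-0.15],[0,0,-0.15],[0,0,-0.15],[0,0,-0.15]],"spin":[0,0,0,0,0,0,0,0,0,0,0,0]}'
python3 - <<'E'
from h import *
s,d=grab("wrist");P=cloud(d,s);cv2.imwrite("pics/w5.png",d["img"][...,::-1])
near=(abs(P[...,0]-.553)<.05)&(abs(P[...,1]+.144)<.06);z=P[...,2]
for lo,hi in ((.17,.21),(.045,.06)):
    q=P[near&(z>lo)&(z<hi)]; print(len(q),cv2.minAreaRect(q[:,:2].astype(np.float32)),np.percentile(q[:,2],[5,50,95]).round(4))
E
```

```text
time_s: 19.63
tcp_pos: [0.5516, -0.1432, 0.2997]
eef_rot: [-2.118, -2.315, 0.003]
contact_force: [-0.4, 0.7, -0.4]
grip_width: 0.0598
grip_force: 0.0
769 ((0.5529718399047852, -0.14423441886901855), (0.011763819493353367, 0.041742805391550064), 5.074017524719238) [0.1841 0.1908 0.1921]
978 ((0.553094744682312, -0.14463944733142853), (0.046113040298223495, 0.07037320733070374), 4.965511322021484) [0.0461 0.0519 0.0551]
```

View pics/w5.png

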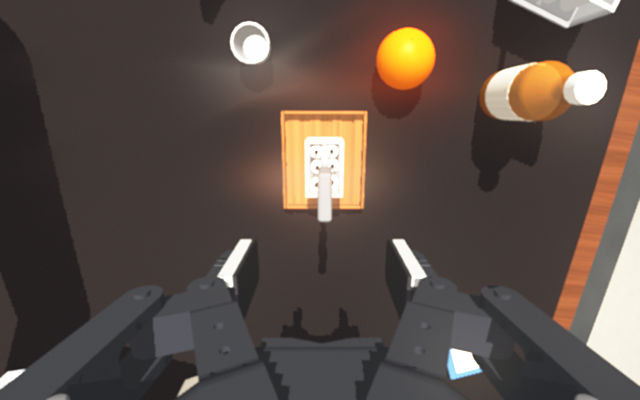

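The wrist view shows the bin centred in the tray at (324,165). The grip top is at 0.191, exactly the height expected for upright and flat, and the grip centre is directly over the bin centre. The robot is clear, so I hand in.

```bash
python3 -c "from station import job; print(job.sign_off())"
```

```text
the job is handed in; nothing more can be done
None
```

The caddy came off the hook and now stands upright and flat in the wooden tray, released; the push on the keeper stayed under 7 N, the bottle, cup and orange were left alone, and the job is handed in at about 20 s.

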